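# Bed in the desiccator's new seal and crack it open

### The arm

A 6-joint arm with a two-finger parallel gripper is mounted at the origin on a cart in front of the work surface, level with it; the furniture and walls round the work are solid. World frame = base frame: x ahead of the robot, y to its left, z up, the work surface at z = 0. Lengths are in m, angles in degrees, forces in N, time in s.
With the tool pointing down it reaches from about 0.4 to 0.825 m from the base axis. Payload 7 kg.
Tool frame: the origin (TCP) lies midway between the tips of the shut fingers; the grasp point (between the pads) lies 19 mm behind it; z points along the fingers, y is the direction in which the jaws open and shut (so a half turn about z gives the same grasp; the last joint's range is limited). The gripper opens to 88 mm and grips with 3 to 60 N. Pads are 19 mm wide; open, the fingers measure 130 mm over their backs; the gripper's body (78 mm by 193 mm) begins 47 mm behind the grasp point.
Start: joints at [-51.446, 20.546, 0.682, 0, -70.136, -16.507], TCP at [0.253, -0.626, 0.227] pointing down, gripper open.
Joint ranges: [-176.03, 176.03], [-82.01, 121.73], [-58.28, 71.71], [-173.87, 95.51], [-174.79, -0.11], [-173.66, 173.66]. Speed limits (degrees/s): [136.94, 136.94, 172.46, 180, 180, 180].

### API

Orientations are given as [roll, pitch, yaw] about the fixed x, y, z axes, in that order (R = Rz(yaw) Ry(pitch) Rx(roll)).
In Python, from plant import r gives the robot as it stands. The module is installed in compiled form; this text tells all that it offers.
- The arm moves only by the tool send_rows, never from a script. Its argument "motion" is a list of rows, each an object with "travel": the shift along the tool's x, y, z in m, a list of three; "spin": the turn about the tool's z in degrees. In form: [{"travel": [tx, ty, tz], "spin": spin}, ...]. A call has 1 to 5 rows; each row shifts and turns the pose as measured when the row begins, along the tool's axes as they then stand; what a row does not reach is not made up. A row lasts 1/12 s, in which the tool goes at most 41.7 mm and 7.16 degrees, less where a joint would pass 70% of its speed; a pose out of reach is approached as far as the arm can. A call is refused whole if a number of a shift passes 0.0417 or a number of a turn 7.16, either way. A call with a gripper value outside its range is refused whole. "gripper" is the gripper command: -1 is shut, 1 is fully open, values between are in proportion, set as the call begins (left out, the last holds). The fingers move at their own pace and stop on an object; "squeeze" is the grip in N (left out, the last holds). Time passes only in rows, so rows that do not move let the fingers close. It gives the time, the measured TCP pose, the force and the opening at its end, in the units of the state.
- r.get_state(): the state, without advancing time (a new reading comes with each control period).
- r.capture(name): name is "scene" or "top" or "wrist"; returns (picture, depth): 480x640x3 uint8, blue, green, red; 480x640 float32, m along the optical axis (not along the pixel's ray), 0 where there is no reading.
- r.get_calibration(name): a dict with "fov_y" (degrees; the focal length in pixels is half the picture's height over the tangent of half this angle, whatever the lens; pixels are square), "cx", "cy" (the principal point, pixels), "origin" and "orientation" of the camera in the world. Camera axes: x right, y down, z forward; pixel columns grow to the right and rows downward; lengths in m; the calibration is good to about 2 mm. A picture is of the moment at which its call begins: read the wrist's pose just before it. get_calibration takes no time and is no camera call; for the wrist camera it gives the pose at the moment of the call.
- r.close_job(): hands the job in, once; it reports no verdict.
Trained networks look in the newest picture that a camera, given by its name, has taken for a name from the list of things; names that differ only in an ending like _2 or _b are one class to them, and where a whole thing is asked for, a point or a joint stands for the part that bears it (a point fixed in the world has none). Each returns a list of dicts, best first, with "conf" (0 to 1); they miss things now and then, are a little off and sometimes report something else, mostly with a low value. They report only what shows in the picture. A call takes as long as a camera call.
- r.boxes_of(camera, target): "at" ([x, y, z] in m, in the coordinates of the camera as it stood for that picture, good to about 4 mm: the middle of the surface that is visible of it).
- r.pinpoint(camera, target): "at" ([x, y, z] in m, in the coordinates of the camera as it stood for that picture, good to about 4 mm: a listed point, or the origin of a listed thing).
The state is a dict: "time_s": time; "joints": joint angles; "qd": joint speeds; "joint_torque": joint torques, N m; "tcp_pos": TCP position; "eef_rot": TCP orientation; "contact_force": force on the tool from outside, world axes, zero at the start; "moment": the same for the moment, N m; "gripper_width": finger opening in m.
Only numpy, scipy, OpenCV 4.12 (cv2) and the standard library are available. Lean on these libraries where they do the work, as an engineer would, in place of code of your own. Each camera call takes 0.05 s, during which the arm holds its last target. There are 200 camera calls.

### The job

A new lip seal has been fitted to the small glass desiccator and its lid is only resting on it, standing proud of the rim. Press the lid straight down until its flange sits fully home on the rim, then take it by its black knob and pull upward until the seal breaks free; do not take the lid right off, since damp air would get to the adhesive samples inside. Finish still holding the lid level over the opening, 1 to 2 cm above its closed position and touching nothing but the gripper, so that the seal can be inspected, and leave everything round it standing where it is.

Things in the scene. Friction and masses are not known exactly. Their poses are not given: they have to be found in the camera images.
- desiccator_rim (a point): Centre of the mouth of the desiccator, level with the top face of its rim, z up. The desiccator: a clear round glass bowl 146 mm wide, amber slug and small dish inside, with an aluminium collar (133 mm across outside, bore 108 mm) whose flat top face is the rim, 118 mm above the work surface. Heavy: it does not move.
- lip_seal (a point): Centre of the black rubber lip seal in the collar's bore, 6.5 mm below the rim; hidden under the lid. Pushing the lid through it takes about 10 N at its peak, then the lid snaps down onto the rim; pulling the lid out takes about 15 N (weight included), most of it in the first 3 mm, then the lip lets go suddenly. From a gap of 8.5 mm up it no longer touches the lid.
- lid_seat (a point): Centre of the underside of the lid's flange, z up. The lid: loose round aluminium disc, flange 133 mm across, 6 mm thick, about 0.32 kg; below it a domed plug, at most 97 mm wide and 22.5 mm deep, enters the bore. The height of this point above desiccator_rim is the gap: 7 to 8 mm at the start (plug resting on the lip seal, centred, level within 0.03 rad), 0 when fully home.
- lid_knob (a point): Centre of the head of the black knob on the lid, on the lid's axis, 37.5 mm above lid_seat, z up. The head is an upright cylinder 36 mm across and 20 mm high (its flat top is 10 mm above this point) on a neck 19 mm across; the lid's top face is 29 mm below this point. It can be gripped from above at any yaw.
- steel_beaker_mid (a point): Bystander: steel beaker, 77 mm across, 89 mm high; its centre, half-way up.
- dark_bottle_mid (a point): Bystander: black bottle with a clear cap, 48 mm across, 147 mm high; its centre, half-way up.
- petri_dish_mid (a point): Bystander: small glass dish with an amber drop, 60 mm across, 12 mm high, on the surface; its centre.
- spatula_mid (a point): Bystander: spatula with a wooden handle lying flat, 18 x 199 x 14 mm, long side along its own y; its centre.
- tape_roll_mid (a point): Bystander: roll of black tape standing on edge, about 100 mm high and 48 mm wide; its centre.

How it is judged (in metres and radians):
On the way, in this order (a step that is already met when the one before it is completed fails the run):
1. the lid is pressed fully home on the rim (z of lid_seat in the frame of desiccator_rim below 0.0015 m and angle between lid_seat's own z axis and vertical below 0.03 rad), for 0.2 s.
2. the seal is broken: the lid, in the fingers, has come up past the lip (z of lid_seat in the frame of desiccator_rim above 0.006 m and contact force between the fingers and lid above 1 N), for 0.1 s.
At the end, for the whole second after the job is handed in: The lid hangs still in the fingers, its flange 8 to 24 mm above the rim, within 15 mm of the opening's centre, level within 0.15 rad, and touches the desiccator and its seal no more (z of lid_seat in the frame of desiccator_rim between 0.008 and 0.024 m and horizontal distance between lid_seat and desiccator_rim below 0.015 m and angle between lid_seat's own z axis and vertical below 0.15 rad and contact force between the fingers and lid above 1 N and contact force between lid and desiccator below 0.5 N and linear speed of lid below 0.02 m/s); the arm keeps its last pose, push and grip.
It fails at once if the lid is taken right off (more than 45 mm above the rim) or to the side (z of lid_seat in the frame of desiccator_rim above 0.045 m or horizontal distance between lid_seat and desiccator_rim above 0.04 m).
It fails at once if the lid is tipped (angle between lid_seat's own z axis and vertical above 0.35 rad).
It fails at once if a thing standing round the desiccator is shifted by more than 3 cm (distance of any of steel_beaker_mid, dark_bottle_mid, petri_dish_mid, spatula_mid, tape_roll_mid from where it was at the start of the episode above 0.03 m).
It also fails if it takes over 35 s, if anything falls off the work surface, if the arm or the gripper's body presses on something with over 40 N, if the wrist force passes 120 N, or if a joint passes its speed limit or range.

## Working session

There is one attempt and no reset: what is moved stays moved. The work goes in short steps, Python scripts to look and compute and a tool call to move; the robot and the scene stay as the last step left them, time stands still between calls to the robot, and variables do not carry over. Pictures are saved under pics/ and viewed, about 8 in all and at most 12, crops included, and the job is handed in when it is done.

Besides the shell and the picture viewer there is one more tool, called as a command line: name --argument value ..., lists and objects as JSON in quotes. send_rows: Moves the arm, as the interface text tells. Its arguments: {"type":"object","properties":{"motion":{"type":"array"},"gripper":{"type":"number"},"squeeze":{"type":"number"}},"required":["motion"]}

```bash
mkdir -p pics; cat > h.py <<'E'
import numpy as np,cv2
from plant import r
from scipy.spatial.transform import Rotation as R
def cam(n):
    c=r.get_calibration(n); return c
def tf(c,p):
    o=np.array(c["orientation"],float)
    M=o if o.shape==(3,3) else R.from_euler('xyz',o,degrees=True).as_matrix()
    return M@np.array(p)+np.array(c["origin"])
E
python3 - <<'E'
from h import *
print(r.get_state())
for n in("scene","top"):
    c=cam(n);print(n,c)
    im,d=r.capture(n);cv2.imwrite(f"pics/{n}1.png",im);np.save(f"{n}d.npy",d)
    for t in("lid_knob","desiccator_rim","lid_seat","dark_bottle_mid","steel_beaker_mid","tape_roll_mid","petri_dish_mid","spatula_mid"):
        for q in r.pinpoint(n,t)[:2]: print(t,round(q["conf"],2),tf(c,q["at"]).round(3))
E
```

```text
{'time_s': 0.0, 'joints': array([-5.14460004e+01,  2.05907844e+01,  6.34549012e-01, -2.11448622e-02,
       -7.01374307e+01, -1.65087269e+01]), 'qd': array([ 0.08375849, -0.05847232,  0.0066215 ,  0.12438335,  0.04322047,
       -0.0216984 ]), 'joint_torque': array([ 1.65613937e-04, -5.82705331e+01,  2.93054688e+01,  6.99694991e+00,
        6.84364364e-03, -2.40360650e-04]), 'tcp_pos': array([ 0.25316656, -0.62518917,  0.22563272]), 'eef_rot': array([ 1.79904546e+02, -7.56074771e-03, -1.57961922e+02]), 'contact_force': array([-0.16478792,  0.64339616, -1.14328395]), 'moment': array([0.03925852, 0.04535157, 0.03890426]), 'gripper_width': 0.0877464563136156}
scene {'fov_y': 46.9869828926807, 'cx': 328.1700141273006, 'cy': 243.0551415637612, 'origin': array([6.47250045e-04, 8.26324488e-01, 9.37078224e-01]), 'orientation': array([-129.59030238,    0.82184674, -144.22952012])}
lid_knob 0.78 [ 0.56  -0.081  0.158]
lid_seat 0.75 [ 0.56  -0.079  0.125]
dark_bottle_mid 0.66 [ 0.719 -0.109  0.07 ]
steel_beaker_mid 0.56 [0.727 0.24  0.04 ]
tape_roll_mid 0.94 [0.553 0.304 0.051]
petri_dish_mid 0.83 [0.431 0.307 0.002]
spatula_mid 0.71 [ 0.462 -0.251  0.004]
top {'fov_y': 57.51649328914261, 'cx': 308.6131903111937, 'cy': 239.00277735753852, 'origin': array([0.45911047, 0.03066636, 1.21822308]), 'orientation': array([-174.22479361,   -0.50246031,  -91.64768281])}
lid_knob 0.85 [ 0.556 -0.083  0.161]
lid_seat 0.6 [ 0.558 -0.08   0.126]
dark_bottle_mid 0.79 [ 0.722 -0.112  0.072]
steel_beaker_mid 0.62 [0.72  0.24  0.045]
tape_roll_mid 0.75 [0.549 0.299 0.05 ]
petri_dish_mid 0.89 [0.435 0.308 0.007]
spatula_mid 0.79 [ 0.465 -0.247  0.007]
```

View pics/scene1.png

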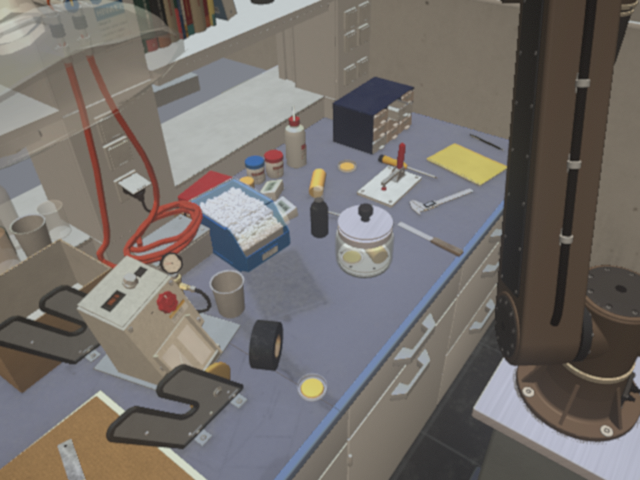

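View pics/top1.png

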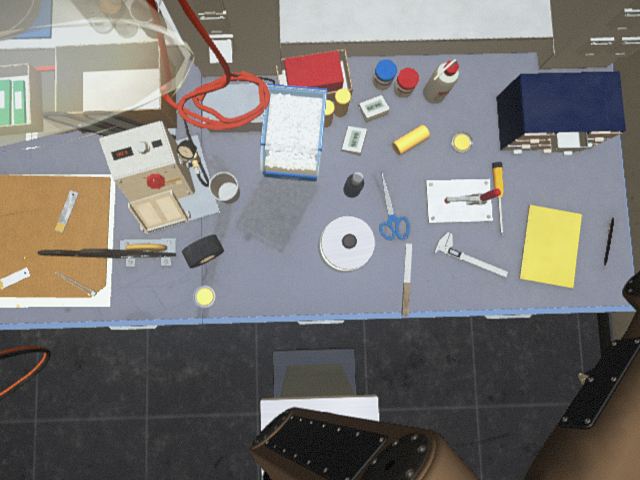

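```bash
cat >> h.py <<'E'
def rel(p):
    s=r.get_state();M=R.from_euler('xyz',s["eef_rot"],degrees=True).as_matrix()
    return (M.T@(np.array(p)-s["tcp_pos"])).round(4)
E
python3 -c "
from h import *
print(rel([.558,-.082,.25]))"
```

```text
[-0.4864  0.3895 -0.0234]
```

send_rows --motion '[{"travel":[-0.031,0.025,-0.004],"spin":0},{"travel":[-0.031,0.025,-0.004],"spin":0},{"travel":[-0.031,0.025,-0.004],"spin":0},{"travel":[-0.031,0.025,-0.004],"spin":0},{"travel":[-0.031,0.025,-0.004],"spin":0}]' --gripper -1 --squeeze 30

```text
time_s: 1.32
tcp_pos: [0.3487, -0.4513, 0.2431]
eef_rot: [179.8, -0.2, -158.6]
contact_force: [1.2, -0.4, 0.5]
gripper_width: 0.0599
```

send_rows --motion '[{"travel":[-0.031,0.025,-0.004],"spin":0},{"travel":[-0.031,0.025,-0.004],"spin":0},{"travel":[-0.031,0.025,0],"spin":0},{"travel":[-0.031,0.025,0],"spin":0},{"travel":[-0.031,0.025,0],"spin":0}]'

```text
time_s: 1.73
tcp_pos: [0.4505, -0.27, 0.2542]
eef_rot: [180.0, 0.0, -158.6]
contact_force: [1.1, -1.2, -0.2]
gripper_width: 0.0263
```

```bash
python3 -c "
from h import *
s=r.get_state();print(s['time_s'],s['tcp_pos'],s['eef_rot'],rel([.558,-.082,.25]))"
```

```text
1.7333 [ 0.45053248 -0.2699509   0.25415276] [ 1.79973857e+02  2.98418846e-02 -1.58628759e+02] [-0.1686  0.1359  0.0043]
```

send_rows --motion '[{"travel":[-0.031,0.025,0],"spin":0},{"travel":[-0.031,0.025,0],"spin":0},{"travel":[-0.031,0.025,0],"spin":0},{"travel":[-0.031,0.025,0],"spin":0},{"travel":[-0.02,0.016,0],"spin":0}]'

```text
time_s: 2.15
tcp_pos: [0.5458, -0.099, 0.257]
eef_rot: [-179.9, 0.3, -158.5]
contact_force: [0.1, -0.7, -0.6]
gripper_width: 0.0007
```

send_rows --motion '[{"travel":[0,0,0],"spin":0},{"travel":[0,0,0],"spin":0},{"travel":[0,0,0],"spin":0}]'

```text
time_s: 2.4
tcp_pos: [0.5485, -0.0935, 0.2568]
eef_rot: [-179.9, 0.4, -158.1]
contact_force: [0.2, -0.6, -0.2]
gripper_width: 0.0004
```

```bash
python3 - <<'E'
from h import *
s=r.get_state();print(s['time_s'],s['tcp_pos'],s['eef_rot'],s['gripper_width'],s['contact_force'])
c=cam("wrist");im,d=r.capture("wrist");cv2.imwrite("pics/w1.png",im)
for t in("lid_knob","lid_seat","desiccator_rim"):
    for f in (r.pinpoint,r.boxes_of):
        for q in f("wrist",t)[:1]: print(t,round(q["conf"],2),tf(c,q["at"]).round(4))
# cloud: knob top and flange
M=R.from_euler('xyz',c["orientation"],degrees=True).as_matrix()
f=240/np.tan(np.radians(c["fov_y"]/2));v,u=np.mgrid[:480,:640]
P=np.stack([(u-c["cx"])/f*d,(v-c["cy"])/f*d,d],-1)@M.T+c["origin"]
near=(d>0)&(np.hypot(P[...,0]-.558,P[...,1]+.082)<.075)
for lo,hi in((.165,.182),(.122,.140)):
    m=near&(P[...,2]>lo)&(P[...,2]<hi);Q=P[m]
    if len(Q)<20: print(lo,len(Q));continue
    (x,y),rad=cv2.minEnclosingCircle(Q[:,:2].astype(np.float32))
    A=np.c_[Q[:,:2],np.ones(len(Q))];k=np.linalg.lstsq(A,Q[:,2],rcond=None)[0]
    print(len(Q),(x,y,rad),np.median(Q,0),"slope",k[:2])
E
```

```text
2.4 [ 0.5484795  -0.09346445  0.2568122 ] [-179.91623695    0.36558823 -158.09239708] 0.0004181579110001069 [ 0.18613671 -0.610534   -0.22885246]
lid_knob 0.85 [ 0.5622 -0.0771  0.1634]
lid_knob 0.69 [ 0.5494 -0.085   0.1345]
lid_seat 0.91 [ 0.5595 -0.0814  0.1266]
lid_seat 0.78 [ 0.5483 -0.0925  0.131 ]
desiccator_rim 0.89 [ 0.4999 -0.1108  0.0942]
2452 (0.5586603283882141, -0.08058326691389084, 0.018193401396274567) [ 0.55671433 -0.08176519  0.17163645] slope [0.06156823 0.00917213]
19921 (0.5592300891876221, -0.08125480264425278, 0.0666486918926239) [ 0.54228892 -0.0941371   0.13194949] slope [ 0.01750041 -0.01506053]
```

View pics/w1.png

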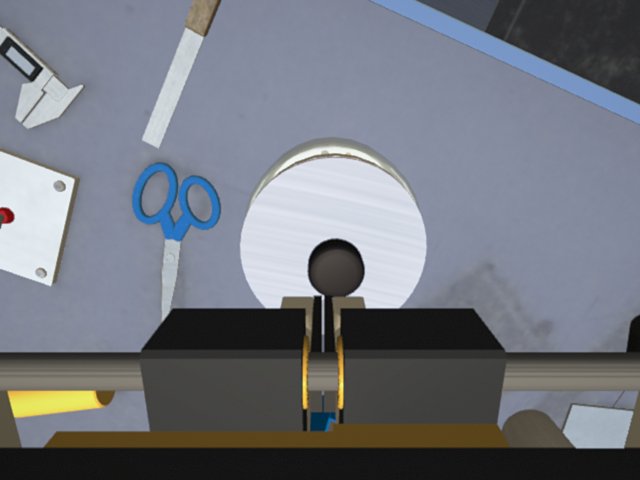

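send_rows --motion '[{"travel":[-0.0145,0.0077,0.01],"spin":0},{"travel":[0,0,0.02],"spin":0},{"travel":[0,0,0.02],"spin":0},{"travel":[0,0,0.01],"spin":0},{"travel":[0,0,0],"spin":0}]'

```text
time_s: 3.17
tcp_pos: [0.5611, -0.0824, 0.1957]
eef_rot: [-179.9, 0.6, -158.4]
contact_force: [-0.7, -0.0, -0.2]
gripper_width: 0.0008
```

```bash
python3 -c "
from h import *
s=r.get_state();print(s['time_s'],s['tcp_pos'],s['eef_rot'],rel([.559,-.081,.175]))"
```

```text
3.1667 [ 0.56108746 -0.08239439  0.19566258] [-179.85399601    0.62030322 -158.44115719] [0.0017 0.0021 0.0206]
```

send_rows --motion '[{"travel":[0.0017,0.002,0.009],"spin":0},{"travel":[0,0,0.008],"spin":0},{"travel":[0,0,0],"spin":0},{"travel":[0,0,0.003],"spin":0},{"travel":[0,0,0.003],"spin":0}]'

```text
time_s: 3.58
tcp_pos: [0.5601, -0.0811, 0.1725]
eef_rot: [-179.8, 0.7, -158.4]
contact_force: [0.3, 0.3, 2.2]
gripper_width: 0.0004
```

send_rows --motion '[{"travel":[0,0,0.002],"spin":0},{"travel":[0,0,0.002],"spin":0}]'

```text
time_s: 3.75
tcp_pos: [0.562, -0.0814, 0.171]
eef_rot: [-179.6, 0.9, -158.4]
contact_force: [-1.1, 0.8, 6.4]
gripper_width: 0.0005
```

send_rows --motion '[{"travel":[0,0,0.003],"spin":0},{"travel":[0,0,0.003],"spin":0}]'

```text
time_s: 3.92
tcp_pos: [0.5638, -0.0815, 0.1673]
eef_rot: [-179.5, 1.2, -158.3]
contact_force: [-0.4, 0.5, 0.1]
gripper_width: 0.0
```

send_rows --motion '[{"travel":[-0.001,0,0.004],"spin":0},{"travel":[0,0,0.004],"spin":0}]'

```text
time_s: 4.08
tcp_pos: [0.5644, -0.0815, 0.1655]
eef_rot: [-179.4, 1.2, -158.2]
contact_force: [-21.1, 10.8, 48.3]
gripper_width: 0.0005
```

send_rows --motion '[{"travel":[0,0,0.001],"spin":0},{"travel":[0,0,0.001],"spin":0},{"travel":[0,0,0.001],"spin":0},{"travel":[0,0,0.001],"spin":0}]'

```text
time_s: 4.42
tcp_pos: [0.5651, -0.0811, 0.1658]
eef_rot: [-179.3, 1.5, -158.2]
contact_force: [-8.9, 4.9, 17.5]
gripper_width: 0.0005
```

send_rows --motion '[{"travel":[0,0,-0.015],"spin":0},{"travel":[0,0,-0.015],"spin":0},{"travel":[0,0,-0.015],"spin":0},{"travel":[0,0,-0.01],"spin":0},{"travel":[0,0,0],"spin":0}]'

```text
time_s: 4.83
tcp_pos: [0.5625, -0.0811, 0.2193]
eef_rot: [-179.4, 1.2, -158.2]
contact_force: [0.8, -0.6, -0.6]
gripper_width: 0.0003
```

send_rows --motion '[{"travel":[0,0,-0.01],"spin":0},{"travel":[0,0,-0.01],"spin":0},{"travel":[0,0,0],"spin":0},{"travel":[0,0,0],"spin":0},{"travel":[0,0,0],"spin":0}]' --gripper 1

```text
time_s: 5.25
tcp_pos: [0.5614, -0.081, 0.2386]
eef_rot: [-179.5, 1.1, -158.2]
contact_force: [0.5, 1.1, 0.2]
gripper_width: 0.0281
```

```bash
cat > m.py <<'E'
from h import *
import sys
s=r.get_state();print(s['time_s'],s['tcp_pos'],s['eef_rot'],s['gripper_width'],s['contact_force'])
n=sys.argv[1]
c=cam(n);im,d=r.capture(n);cv2.imwrite(f"pics/{n}_{s['time_s']:.2f}.png",im)
for t in("lid_knob","lid_seat"):
    for q in r.pinpoint(n,t)[:1]: print(t,round(q["conf"],2),tf(c,q["at"]).round(4))
M=R.from_euler('xyz',c["orientation"],degrees=True).as_matrix()
f=240/np.tan(np.radians(c["fov_y"]/2));v,u=np.mgrid[:480,:640]
P=np.stack([(u-c["cx"])/f*d,(v-c["cy"])/f*d,d],-1)@M.T+c["origin"]
near=(d>0)&(np.hypot(P[...,0]-.559,P[...,1]+.081)<.075)
for lo,hi in((.155,.182),(.116,.150)):
    m=near&(P[...,2]>lo)&(P[...,2]<hi);Q=P[m]
    if len(Q)<20: print(lo,len(Q));continue
    (x,y),rad=cv2.minEnclosingCircle(Q[:,:2].astype(np.float32))
    A=np.c_[Q[:,:2],np.ones(len(Q))];k=np.linalg.lstsq(A,Q[:,2],rcond=None)[0]
    print(len(Q),(x,y,rad),np.median(Q,0),"slope",k[:2])
print(rel([.559,-.081,.175]))
E
python3 m.py wrist; python3 m.py scene
```

```text
5.25 [ 0.56137215 -0.08099873  0.23856864] [-179.5085311     1.05143991 -158.23691341] 0.02811989137541725 [0.46921515 1.07561066 0.18192107]
lid_knob 0.69 [ 0.5628 -0.082   0.1554]
lid_seat 0.86 [ 0.563  -0.0846  0.1177]
2909 (0.5598151683807373, -0.08195995539426804, 0.018222840502858162) [ 0.5575754  -0.08276906  0.16499622] slope [0.07240264 0.0275979 ]
25742 (0.5595027804374695, -0.08171367645263672, 0.06683239340782166) [ 0.54777514 -0.08668501  0.12521857] slope [0.00293342 0.00064025]
[0.0031 0.0013 0.0631]
5.4 [ 0.56113542 -0.0810157   0.23819068] [-179.52107402    1.00657196 -158.23981075] 0.040494598606524185 [-0.35882978  0.02655272 -0.43309968]
lid_knob 0.82 [ 0.5578 -0.0819  0.1542]
129 (0.5571548342704773, -0.07840242981910706, 0.020405462011694908) [ 0.55594739 -0.07435726  0.16219408] slope [ 0.03689393 -0.07725309]
1372 (0.5581256151199341, -0.07823542505502701, 0.07020708173513412) [ 0.54719447 -0.06597014  0.12304935] slope [ 0.00778823 -0.01131922]
[0.0032 0.0014 0.0633]
```

send_rows --motion '[{"travel":[0.003,0.001,0.005],"spin":0},{"travel":[0,0,0.01],"spin":0},{"travel":[0,0,0.01],"spin":0},{"travel":[0,0,0.015],"spin":0},{"travel":[0,0,0],"spin":0}]'

```text
time_s: 5.97
tcp_pos: [0.5579, -0.0812, 0.1941]
eef_rot: [-179.5, 1.0, -158.3]
contact_force: [-0.5, 0.1, -1.4]
gripper_width: 0.0848
```

```bash
python3 -c "
from h import *
s=r.get_state();print(s['time_s'],s['tcp_pos'],s['eef_rot'],s['gripper_width'],rel([.5595,-.0815,.139]))"
```

```text
5.9667 [ 0.55794453 -0.08118909  0.19412056] [-179.54846339    1.01982479 -158.25712576] 0.08482291936915891 [-0.0003 -0.0004  0.0551]
```

send_rows --motion '[{"travel":[0,0,0.015],"spin":0},{"travel":[0,0,0.015],"spin":0},{"travel":[0,0,0.012],"spin":0},{"travel":[0,0,0],"spin":0},{"travel":[0,0,0],"spin":0}]'

```text
time_s: 6.38
tcp_pos: [0.558, -0.0817, 0.1491]
eef_rot: [-179.5, 0.8, -158.2]
contact_force: [-0.0, -0.3, 0.9]
gripper_width: 0.0877
```

```bash
python3 -c "
from h import *
s=r.get_state();print(s['time_s'],s['tcp_pos'],s['eef_rot'],s['gripper_width'],s['contact_force'],rel([.5595,-.0815,.139]))"
```

```text
6.3833 [ 0.55802251 -0.0817119   0.14908481] [-179.53269151    0.83812334 -158.23002252] 0.08767187922051019 [-0.02901402 -0.30154194  0.85610896] [-0.0013 -0.0003  0.0101]
```

send_rows --motion '[{"travel":[-0.001,0,0.008],"spin":0},{"travel":[0,0,0],"spin":0},{"travel":[0,0,0],"spin":0}]'

```text
time_s: 6.63
tcp_pos: [0.56, -0.0813, 0.1419]
eef_rot: [-179.5, 0.9, -158.2]
contact_force: [-0.6, 0.6, -0.2]
gripper_width: 0.0875
```

send_rows --motion '[{"travel":[0,0,0],"spin":0},{"travel":[0,0,0],"spin":0},{"travel":[0,0,0],"spin":0},{"travel":[0,0,0],"spin":0},{"travel":[0,0,0],"spin":0}]' --gripper -1 --squeeze 50

```text
time_s: 7.05
tcp_pos: [0.5611, -0.0812, 0.1438]
eef_rot: [-179.4, 1.1, -158.2]
contact_force: [-0.6, -0.2, 0.1]
gripper_width: 0.0598
```

send_rows --motion '[{"travel":[0,0,0],"spin":0},{"travel":[0,0,0],"spin":0},{"travel":[0,0,0],"spin":0},{"travel":[0,0,0],"spin":0},{"travel":[0,0,0],"spin":0}]'

```text
time_s: 7.47
tcp_pos: [0.5611, -0.0813, 0.1442]
eef_rot: [-179.4, 1.1, -158.2]
contact_force: [0.2, -0.4, 0.0]
gripper_width: 0.0348
```

send_rows --motion '[{"travel":[0,0,0],"spin":0},{"travel":[0,0,0],"spin":0}]'

```text
time_s: 7.63
tcp_pos: [0.5611, -0.0812, 0.1442]
eef_rot: [-179.4, 1.1, -158.2]
contact_force: [0.3, -0.1, 0.4]
gripper_width: 0.0348
```

send_rows --motion '[{"travel":[0,0,-0.002],"spin":0},{"travel":[0,0,-0.002],"spin":0}]'

```text
time_s: 7.8
tcp_pos: [0.5592, -0.0809, 0.1455]
eef_rot: [-179.6, 0.9, -158.3]
contact_force: [2.9, -0.8, -12.1]
gripper_width: 0.0347
```

send_rows --motion '[{"travel":[0,0,-0.002],"spin":0},{"travel":[0,0,-0.002],"spin":0}]'

```text
time_s: 7.97
tcp_pos: [0.5584, -0.0807, 0.1476]
eef_rot: [-179.7, 0.8, -158.3]
contact_force: [3.8, 0.5, -3.7]
gripper_width: 0.035
```

send_rows --motion '[{"travel":[0,0,-0.003],"spin":0},{"travel":[0,0,-0.002],"spin":0}]'

```text
time_s: 8.13
tcp_pos: [0.5583, -0.0809, 0.1535]
eef_rot: [-179.6, 0.7, -158.3]
contact_force: [0.1, 0.2, -2.7]
gripper_width: 0.0347
```

Broken free (force now about the lid's weight); rise to about 15 mm and settle.

send_rows --motion '[{"travel":[0,0,-0.003],"spin":0},{"travel":[0,0,-0.002],"spin":0},{"travel":[0,0,0],"spin":0},{"travel":[0,0,0],"spin":0},{"travel":[0,0,0],"spin":0}]'

```text
time_s: 8.55
tcp_pos: [0.5586, -0.081, 0.1619]
eef_rot: [-179.6, 0.9, -158.3]
contact_force: [0.2, -0.7, -4.4]
gripper_width: 0.0349
```

```bash
python3 m.py wrist; python3 m.py scene; python3 - <<'E'
from h import *
c=cam("top");r.capture("top")
for t in("lid_knob","lid_seat","dark_bottle_mid","steel_beaker_mid","tape_roll_mid","petri_dish_mid","spatula_mid"):
    for q in r.pinpoint("top",t)[:1]: print(t,round(q["conf"],2),tf(c,q["at"]).round(3))
im=cv2.imread(__import__("glob").glob("pics/scene_*")[0])
import glob,os
f=max(glob.glob("pics/scene_*"),key=os.path.getmtime);im=cv2.imread(f)
cv2.imwrite("pics/final.png",cv2.resize(im[120:300,260:500],None,fx=3,fy=3))
E
```

```text
8.55 [ 0.55859305 -0.08103477  0.16187197] [-179.57132639    0.88076895 -158.26153914] 0.03492793556747987 [ 0.18936431 -0.65937771 -4.43474182]
lid_knob 0.79 [ 0.5596 -0.0799  0.1733]
lid_seat 0.72 [ 0.558  -0.0828  0.1343]
4359 (0.548080563545227, -0.08530127257108688, 0.033489007502794266) [ 0.54404057 -0.08733833  0.17698088] slope [0.18835871 0.07356821]
37429 (0.5574436783790588, -0.08133400976657867, 0.06678330153226852) [ 0.53053827 -0.09303451  0.14293825] slope [0.00359418 0.00315764]
[-0.0007 -0.0003 -0.0134]
8.7 [ 0.55847778 -0.08101212  0.16154054] [-179.58118162    0.85366005 -158.26361583] 0.03499758552443935 [-0.85301288 -0.59206547 -4.05677501]
lid_knob 0.94 [ 0.5561 -0.0816  0.1729]
lid_seat 0.6 [ 0.552  -0.0806  0.134 ]
74 (0.5463320016860962, -0.061615437269210815, 0.01976020447909832) [ 0.54289173 -0.04987805  0.17087409] slope [-0.11108396  0.30354362]
1302 (0.5535458326339722, -0.07735618203878403, 0.06883247941732407) [ 0.53933464 -0.05924408  0.14001423] slope [ 0.02547329 -0.06182591]
[-0.0007 -0.0002 -0.0136]
dark_bottle_mid 0.62 [ 0.721 -0.109  0.069]
steel_beaker_mid 0.88 [0.719 0.237 0.045]
tape_roll_mid 0.62 [0.719 0.238 0.045]
petri_dish_mid 0.77 [0.435 0.308 0.01 ]
spatula_mid 0.86 [ 0.465 -0.252  0.009]
```

View pics/final.png

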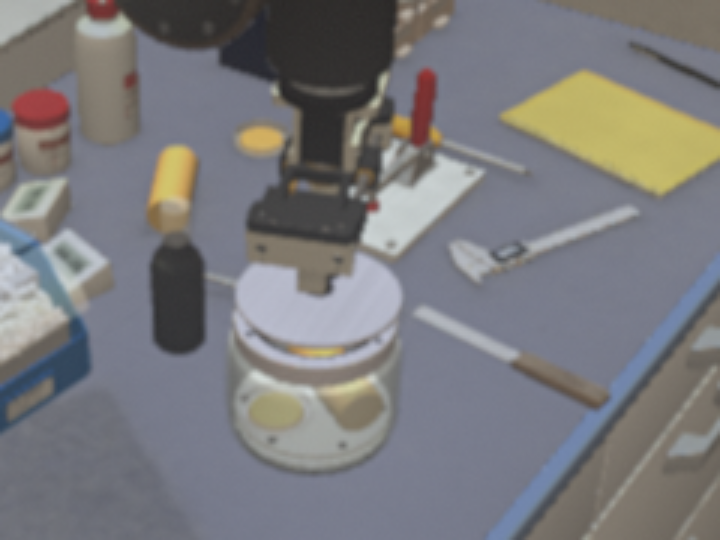

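send_rows --motion '[{"travel":[0,0,0.002],"spin":0},{"travel":[0,0,0],"spin":0},{"travel":[0,0,0],"spin":0},{"travel":[0,0,0],"spin":0},{"travel":[0,0,0],"spin":0}]'

```text
time_s: 9.67
tcp_pos: [0.5586, -0.081, 0.1592]
eef_rot: [-179.6, 0.9, -158.3]
contact_force: [-1.6, -1.6, -2.6]
gripper_width: 0.035
```

send_rows --motion '[{"travel":[0,0,0],"spin":0},{"travel":[0,0,0],"spin":0},{"travel":[0,0,0],"spin":0}]'

```text
time_s: 9.92
tcp_pos: [0.5586, -0.081, 0.1593]
eef_rot: [-179.6, 0.8, -158.3]
contact_force: [-0.0, 0.5, -3.6]
gripper_width: 0.0349
```

```bash
python3 -c "
from h import *
r.close_job();s=r.get_state();print(s['time_s'],s['tcp_pos'],s['contact_force'])"
```

```text
the job is handed in; nothing more can be done
the job is handed in; nothing more can be done
```

I pressed the lid home with the shut fingers, took it by the knob with a 50 N grip and pulled until the seal broke. I handed it in at about 9.9 s with the lid hanging about 15 mm above its closed position; no verdict is reported.

- **Pressing:** The fingers snapped through and met a hard stop. The peak push was about 48 N, against a seal peak of 10 N. Afterwards the wrist depth picture showed the flange 6.7 mm lower and level to about 0.003 rad. The start gap was 7 to 8 mm, so this reading alone could leave up to 1.3 mm. The hard stop and the stated sizes also put it home.
- **Pulling:** Force rose to about 12 N, then dropped to about the lid's weight.
- **Holding:** The arm was steady, with about 3.6 N hanging. By the camera the lid was within 3 mm of centre and level to about 0.005 rad. That was measured before a last 2.5 mm lowering, from about 17.5 mm; the final 15 mm comes from the tool height.
- **Bystanders:** Bottle, beaker, petri dish and spatula read within 5 mm of where they started.
- **Checks that disagreed:**
  - The last tape roll reading landed on the beaker's position, so I took it as a misdetection. The arm never went near the roll, but I did not recheck it.
  - The scene camera's flange slope (about 0.06 rad) disagreed with the wrist camera's. It came from few points, with the flange partly hidden by the gripper.
  - One wrist reading of the rim was about 6 cm off and I ignored it.

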